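# Seat the loose tap key of the tea boiler

### The job

One of the three taps on the tea boiler has a loose key: it stands higher than the other two and its flat bar handle points roughly along its pipe instead of across it. Turn that key clockwise, pressing it down into its tapered seat as you turn, until it is fully home with its bar square across the pipe like its neighbours, then let go so that it holds by itself.

Things in the scene. Friction and masses are not known exactly. Their poses are not given: they have to be found in the camera images.
- key_grip (a point): Centre of the loose key's flat upright brass bar, 46 mm long, 10 mm thick, 28 mm high. Axes turn with it: z up, y along the bar, x through its thickness (grip there from above). At the start 192 mm above the table, 42 mm above the barrel top; home 32 mm above it. Below the bar: 14 mm of bare stem 12 mm wide, then a shoulder 27 mm wide, 4 mm thick, that meets the barrel top when home.
- tap_top (a point): Centre of the top of the loose key's tap barrel (brass, 35 mm wide), on its axis, 150 mm above the table; fixed. z up, y along the pipe to the boiler, x along the row of three like taps 105 mm apart; this tap may be any of them. The other keys are home: bars 10 mm lower and across their pipes. The steel boiler's face is 135 mm along +y from the axis; it is 220 mm high, its lid knob 245 mm.
- key_bar (a joint): Turn of the loose key in rad: 0 = bar along the pipe, grows clockwise seen from above, 1.57 = bar square across the pipe (wanted); starts at 0.2 to 0.5, stop at 1.68. It turns easily while proud and stiffens to about 0.15 Nm when home.
- key_slide (a joint): How far the loose key is pressed down into its taper, in m: 0 = proud (start), 0.010 = fully home, at its stop. The taper wedges: straight down takes up to about 20 N, while being turned only about 8 to 12 N. It stays where it is left.

How it is judged:
By the outcome, as a careful person would: the job done as asked, in the order asked, and still so for the second after the job is handed in, with the robot touching nothing.
It also fails if it takes over 38 s, if anything falls off the work surface, if the arm or the gripper's body presses on something with over 40 N, if the wrist force passes 120 N, or if a joint passes its speed limit or range.

### The arm

A 6-joint arm with a two-finger parallel gripper is mounted at the origin on the work surface. World frame = base frame: x ahead of the robot, y to its left, z up, the work surface at z = 0. Lengths are in mm, angles in rad, forces in N, time in s.
With the tool pointing down it reaches from about 275 to 750 mm from the base axis. Payload 10.2 kg.
Tool frame: the origin (TCP) lies at the very end of the fingers, on their centre line; the grasp point (between the pads) lies 19 mm behind it; z points along the fingers, y is the line along which they close (so a half turn about z gives the same grasp; the last joint's range is limited). The gripper opens to 85 mm and grips with 20 to 120 N. Pads are 22 mm wide; open, the fingers measure 114 mm over their backs; the gripper's body (76 mm by 85 mm) begins 54 mm behind the grasp point. The pads swing forward as they close: fully open they stand 13 mm farther back than shut.
Start: joints at [1.103, 0.313, 1.498, -0, 1.331, -0.223], TCP at [127.253, 509.35, 231.294] pointing down, gripper open.
Joint ranges: [-2.94, 2.94], [-0.97, 2.17], [0.19, 2.56], [-1.23, 4.37], [0.02, 3.11], [-2.88, 2.88]. Speed limits (rad/s): [2.39, 2.39, 3.01, 3.14, 3.14, 3.14].

### API

Orientations are given as a unit quaternion [w, x, y, z].
In Python, from rig import telemetry, optics, ctrl gives the robot as it stands.
- The arm moves only by the tool servo_tool, never from a script. Its argument "deltas" is a list of rows, each a list of 3 entries, a list of its own where there are three numbers: the shift along the tool's x, y, z in units of 20 cm (1.0 is 20 cm), then the turn, a rotation vector about the tool's x, y, z in units of 90 degrees (1.0 is 90 degrees), then the opening, from 0 (shut) to 1 (fully open). A call has 1 to 8 rows; each row shifts and turns the commanded pose from where the row before left it, along the tool's axes as they then stand; what a row does not reach is not made up. A row lasts 1/10 s, in which the tool goes at most 50 mm and 8.59 degrees, less where a joint would pass 70% of its speed; a pose out of reach is approached as far as the arm can. A call with a number of a shift or a turn outside -1 to 1 is refused whole. A call with a gripper value outside its range is refused whole. The fingers move at their own pace and stop on an object; "squeeze" is the grip in N (left out, the last holds). Time passes only in rows, so rows that do not move let the fingers close. It gives the time, the measured TCP pose, the force, the opening and the grip force at its end, in the units of the state.
- telemetry.sense(): the state, without advancing time (a new reading comes with each control period).
- optics.capture(name): name is "scene" or "top"; returns the picture (480x640x3 uint8, blue, green, red); there is no depth.
- optics.camera_model(name): a dict with "vfov" (degrees; the focal length in pixels is half the picture's height over the tangent of half this angle, whatever the lens; pixels are square), "cx", "cy" (the principal point, pixels), "R" (3x3) and "t" (3): a world point X has camera coordinates R X + t. Camera axes: x right, y down, z forward; pixel columns grow to the right and rows downward; lengths in mm; the calibration is good to about 2 mm. A picture is of the moment at which its call begins. camera_model takes no time and is no camera call.
- ctrl.finish_job(): hands the job in; it is judged then, once.
The state is a dict: "time_s": time; "joints": joint angles; "dq": joint speeds; "tau": joint torques, N m; "eef_pos": TCP position; "ee_rot": TCP orientation; "force": force on the tool from outside, world axes, zero at the start; "wrist_torque": the same for the moment, N m; "grip_width": opening from 0.0 (shut) to 1.0 (fully open); "grip_force": force on a finger pad.
Only numpy, scipy, OpenCV 4.12 (cv2) and the standard library are available. Lean on these libraries where they do the work, as an engineer would, in place of code of your own. Each camera call takes 0.05 s, during which the arm holds its last target. There are 200 camera calls.

## Working session

There is one attempt and no reset: what is moved stays moved. The work goes in short steps, Python scripts to look and compute and a tool call to move; the robot and the scene stay as the last step left them, time stands still between calls to the robot, and variables do not carry over. Pictures are saved under pics/ and viewed, at most 10 in all, crops included, and the job is handed in when it is done.

Besides the shell and the picture viewer there is one more tool, called after "Call:" by a JSON object that holds its "api" and its "payload", one argument or row to a line. servo_tool: Moves the arm, as the interface text tells. Its arguments: {"type":"object","properties":{"deltas":{"type":"array"},"squeeze":{"type":"number"}},"required":["deltas"]}

```bash
mkdir -p pics; python3 - <<'E'
from rig import telemetry, optics
import cv2
for n in("scene","top"):
    cv2.imwrite(f"pics/{n}0.png",optics.capture(n)); print(optics.camera_model(n))
s=telemetry.sense();print(s)
E
```

```text
{'vfov': 44.27506374930902, 'cx': 319.4640894132779, 'cy': 248.47520281807655, 'R': array([[ 0.38957969,  0.92098794,  0.00298018],
       [ 0.66845932, -0.2805307 , -0.68881396],
       [-0.63355331,  0.27034006, -0.72493203]]), 't': array([-328.93097125, -187.75149659, 1118.23182037])}
{'vfov': 45.55682573072767, 'cx': 322.7808490713181, 'cy': 240.17230411380754, 'R': array([[ 0.02788218, -0.99959961, -0.0048174 ],
       [-0.99779375, -0.02754068, -0.06040818],
       [ 0.06025132,  0.00649108, -0.99816213]]), 't': array([118.73579952, 565.22291717, 807.98724854])}
{'time_s': 0.1, 'joints': array([ 1.10262107e+00,  3.13359412e-01,  1.49836671e+00,  2.65376281e-06,
        1.33096910e+00, -2.23416960e-01]), 'dq': array([-0.00015411, -0.0001606 , -0.00173191, -0.00011259,  0.00089739,
        0.00021521]), 'tau': array([ 7.56694863e-04, -4.12903798e+01, -2.60140014e+01, -2.39184428e-04,
        3.09442097e-03,  9.62548057e-06]), 'eef_pos': array([127.13457967, 509.14191204, 230.8079112 ]), 'ee_rot': array([-1.88067326e-04,  1.22074202e-01,  9.92520824e-01, -5.18213052e-04]), 'force': array([ 0.07387584, -0.02704416,  0.10847287]), 'wrist_torque': array([-0.06868555, -0.00665411,  0.05129367]), 'grip_force': 0.0, 'grip_width': 1.0003920461462659}
```

View pics/scene0.png

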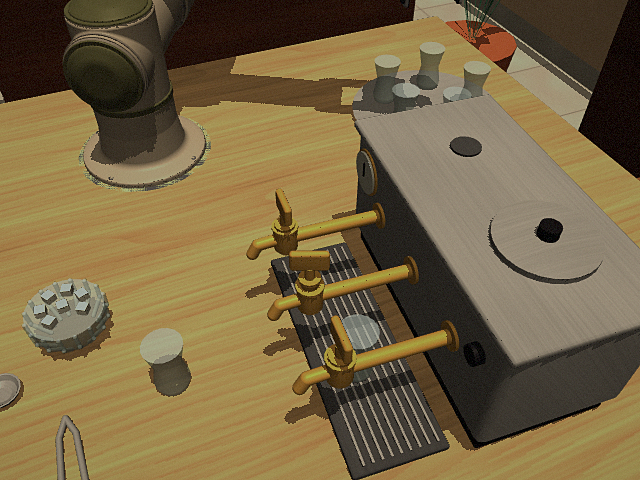

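View pics/top0.png

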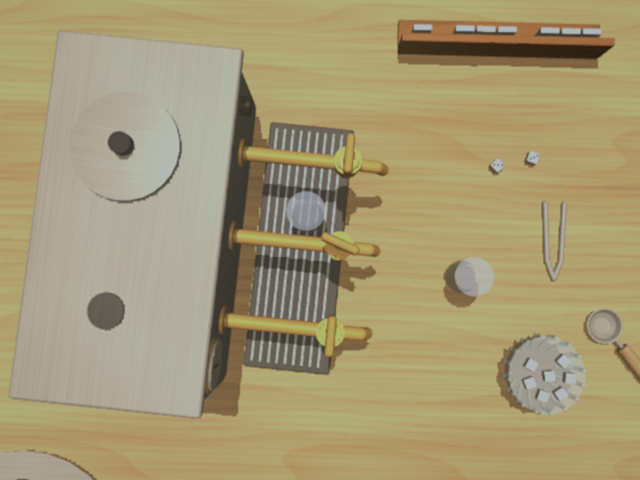

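The loose key is on the middle tap: its bar is at about (310,261) in scene and (340,243) in top, lying nearly along the pipe. The neighbours' bars at (348,155) and (331,337) in top are across their pipes. I'll measure next.

```bash
cat > h.py <<'E'
import numpy as np
from rig import optics
def ray(n,u,v):
    m=optics.camera_model(n);f=240/np.tan(np.radians(m['vfov']/2))
    R=m['R'];return -R.T@m['t'],R.T@np.array([(u-m['cx'])/f,(v-m['cy'])/f,1])
def onz(n,p,z):
    c,d=ray(n,*p);return c+d*(z-c[2])/d[2]
def proj(n,X):
    m=optics.camera_model(n);f=240/np.tan(np.radians(m['vfov']/2));c=m['R']@X+m['t']
    return np.array([m['cx'],m['cy']])+f*c[:2]/c[2]
def tri(a,b):
    (c1,d1),(c2,d2)=ray("top",*a),ray("scene",*b)
    s=np.linalg.lstsq(np.c_[d1,-d2],c2-c1,rcond=None)[0]
    p,q=c1+s[0]*d1,c2+s[1]*d2;return (p+q)/2,np.linalg.norm(p-q)
E
python3 - <<'E'
import cv2,numpy as np
from h import *
a=cv2.imread("pics/top0.png")[130:365,225:395];b=cv2.imread("pics/scene0.png")[180:400,240:400]
k=dict(fx=3.2,fy=3.2,interpolation=cv2.INTER_CUBIC)
A=cv2.resize(a[70:160,70:170],None,fx=4,fy=4,interpolation=2);B=cv2.resize(b[50:150,20:120],None,fx=4,fy=4,interpolation=2)
o=np.zeros((400,800,3),np.uint8);o[:360,:400]=A;o[:,400:]=B
cv2.imwrite("pics/crop.png",o)
for p in [(348,160),(340,244),(330,332)]: print("barrel",onz("top",p,152).round(1))
for p in [(58,32),(240,48),(12,398),(202,416)]: print("boiler",onz("top",p,220).round(1))
E
```

```text
barrel [652.2 105.5 152. ]
barrel [549.5 112.6 152. ]
barrel [443.8 121.8 152. ]
boiler [774.  434.9 220. ]
boiler [761.  231.1 220. ]
boiler [370.6 461.9 220. ]
boiler [357.5 257.  220. ]
```

View pics/crop.png

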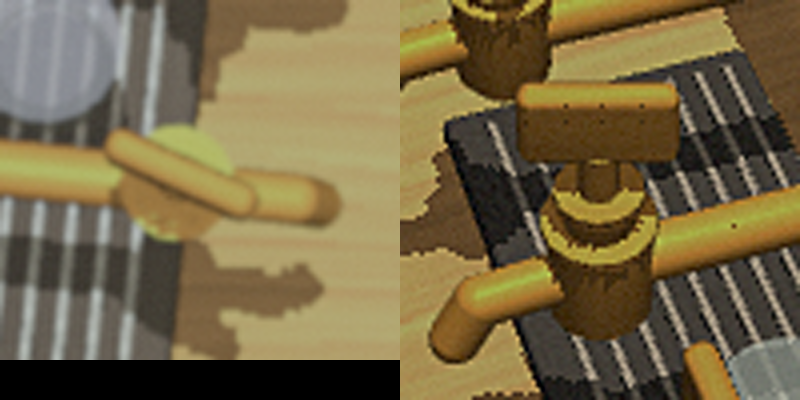

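The bar runs in top from about (323,235.5) to (357,250.7), and the centre of its top edge in scene is about (309.8,253.7).

```bash
python3 - <<'E'
from h import *
c,e=tri((340.0,243),(309.8,253.7));print("tri top of bar",c.round(1),e.round(1))
l,r=onz("top",(323.2,235.6),204),onz("top",(356.8,250.6),204)
print("onplane",l.round(1),r.round(1),((l+r)/2).round(1),np.linalg.norm(l-r))
row=np.array([652.2-443.8,105.5-121.8]);print("row ang",np.degrees(np.arctan2(row[1],row[0])))
bf=np.array([761-357.5,231.1-257]);print("boiler ang",np.degrees(np.arctan2(bf[1],bf[0])))
d=(l-r)[:2];print("bar ang",np.degrees(np.arctan2(d[1],d[0])))
# scene bar ends on top edge
l2,r2=onz("scene",(260+119/4,230+95/4),206),onz("scene",(260+279/4,230+95/4),206)
d=(l2-r2)[:2];print("scene ends",l2.round(1),r2.round(1),((l2+r2)/2).round(1),np.degrees(np.arctan2(d[1],d[0])))
print("barrel scene",onz("scene",(260+199/4,230+228/4),150).round(1))
from scipy.spatial.transform import Rotation as R
from rig import telemetry
q=telemetry.sense()['ee_rot'];print(R.from_quat(np.roll(q,-1)).as_matrix().round(3))
E
```

```text
tri top of bar [547.7 113.5 204.3] 0.7
onplane [555.6 132.8 204. ] [539.8  94.9 204. ] [547.7 113.9 204. ] 41.06349680581122
row ang -4.472282723574695
boiler ang -3.672683193710653
bar ang 67.47504002477523
scene ends [540.6  92.2 206. ] [557.6 132.9 206. ] [549.1 112.6 206. ] -112.76909350920398
barrel scene [549.9 111.7 150. ]
[[-0.97   0.242 -0.   ]
 [ 0.242  0.97  -0.001]
 [ 0.    -0.001 -1.   ]]
```

Call:
{"api": "servo_tool", "payload": {
  "deltas": [
    [[0,0,-0.175],[0,0,0],1],
    [[0,0,-0.175],[0,0,0],1],
    [[-0.18,-0.1,0],[0,0,0.09],1],
    [[-0.18,-0.1,0],[0,0,0],1],
    [[-0.18,-0.1,0],[0,0,0],1],
    [[-0.18,-0.1,0],[0,0,0],1],
    [[-0.18,-0.1,0],[0,0,0],1]
  ]
}}

```text
time_s: 0.8
eef_pos: [261.2, 351.4, 301.1]
ee_rot: [-0.0, 0.192, 0.981, -0.0]
force: [0.5, 1.1, -0.5]
grip_width: 1.0
grip_force: 0.0
```

Call:
{"api": "servo_tool", "payload": {
  "deltas": [
    [[-0.18,-0.1,0],[0,0,0],1],
    [[-0.18,-0.1,0],[0,0,0],1],
    [[-0.18,-0.1,0],[0,0,0],1],
    [[-0.18,-0.1,0],[0,0,0],1],
    [[-0.18,-0.1,0],[0,0,0],1],
    [[-0.18,-0.1,0],[0,0,0],1],
    [[0,0,0],[0,0,0.09],1],
    [[0,0,0],[0,0,0.09],1]
  ]
}}

```text
time_s: 1.6
eef_pos: [415.9, 159.3, 300.8]
ee_rot: [-0.001, 0.332, 0.943, -0.0]
force: [0.7, 0.5, 0.5]
grip_width: 0.998
grip_force: 0.0
```

Call:
{"api": "servo_tool", "payload": {
  "deltas": [
    [[0,0,0],[0,0,0.09],1],
    [[0,0,0],[0,0,0.09],1],
    [[0,0,0],[0,0,0.09],1],
    [[0,0,0],[0,0,0.09],1],
    [[0,0,0],[0,0,0.09],1],
    [[0,0,0],[0,0,0.09],1],
    [[0,0,0],[0,0,0.09],1],
    [[0,0,0],[0,0,0.09],1]
  ]
}}

```text
time_s: 2.4
eef_pos: [415.3, 160.3, 301.0]
ee_rot: [-0.0, 0.785, 0.619, -0.0]
force: [0.9, 0.1, 0.6]
grip_width: 0.994
grip_force: 0.0
```

```bash
cat >> h.py <<'E'
def st(ax=(548.7,113.0)):
    from rig import telemetry
    from scipy.spatial.transform import Rotation as Ro
    s=telemetry.sense();M=Ro.from_quat(np.roll(s['ee_rot'],-1)).as_matrix()
    d=np.array([*ax,s['eef_pos'][2]])-s['eef_pos']
    print(s['time_s'],'pos',s['eef_pos'].round(1),'yang',np.degrees(np.arctan2(M[1,1],M[0,1])).round(1),'z',M[:,2].round(3),'to axis mm tool',(M.T@d).round(1),'units',(M.T@d/200).round(4),'F',s['force'].round(1),'T',s['wrist_torque'].round(2),'g',s['grip_width'],s['grip_force'],'q6',s['joints'][5].round(2))
E
python3 -c "from h import *;st()"
```

```text
2.4 pos [415.3 160.3 301. ] yang -13.5 z [-0.001 -0.    -1.   ] to axis mm tool [-1.500e+01  1.407e+02 -1.000e-01] units [-7.500e-02  7.036e-01 -5.000e-04] F [0.9 0.1 0.6] T [-0.01  0.05 -0.01] g 0.9937135333365965 0.0 q6 0.34
```

Call:
{"api": "servo_tool", "payload": {
  "deltas": [
    [[-0.019,0.176,0],[0,0,0],1],
    [[-0.019,0.176,0],[0,0,0],1],
    [[-0.019,0.176,0],[0,0,0],1],
    [[-0.018,0.176,0],[0,0,0],1],
    [[0,0,0],[0,0,0.09],1],
    [[0,0,0],[0,0,0],1],
    [[0,0,0],[0,0,0],1]
  ]
}}

```text
time_s: 3.1
eef_pos: [548.9, 114.0, 301.2]
ee_rot: [-0.0, 0.824, 0.566, -0.0]
force: [-0.2, -0.2, -0.1]
grip_width: 0.999
grip_force: 0.0
```

```bash
python3 -c "
from h import *;st()
import cv2
cv2.imwrite('pics/top1.png',optics.capture('top'))"
```

```text
3.1 pos [548.9 114.  301.2] yang -21.0 z [-0.  0. -1.] to axis mm tool [-1.   0.2  0. ] units [-0.0048  0.001   0.    ] F [-0.2 -0.2 -0.1] T [ 0.02 -0.03  0.  ] g 0.9992602950466944 0.0 q6 0.36
```

Call:
{"api": "servo_tool", "payload": {
  "deltas": [
    [[-0.005,0,0.12],[0,0,0.018],1],
    [[0,0,0.12],[0,0,0],1],
    [[0,0,0.12],[0,0,0],1],
    [[0,0,0.12],[0,0,0],1],
    [[0,0,0.1],[0,0,0],1],
    [[0,0,0.06],[0,0,0],1],
    [[0,0,0],[0,0,0],1],
    [[0,0,0],[0,0,0],1]
  ]
}}

```text
time_s: 3.95
eef_pos: [549.1, 113.0, 174.3]
ee_rot: [0.0, 0.833, 0.553, 0.001]
force: [-0.2, -0.4, -0.5]
grip_width: 0.999
grip_force: 0.0
```

```bash
python3 -c "
from h import *;st()
import cv2
cv2.imwrite('pics/s2.png',cv2.resize(optics.capture('scene')[150:350,220:420],None,fx=3,fy=3))"
```

```text
3.95 pos [549.1 113.  174.3] yang -22.8 z [ 0.001  0.    -1.   ] to axis mm tool [-0.2 -0.4 -0. ] units [-0.0008 -0.0019 -0.    ] F [-0.2 -0.4 -0.5] T [-0.04 -0.   -0.01] g 0.9990230095126198 0.0 q6 0.39
```

View pics/s2.png

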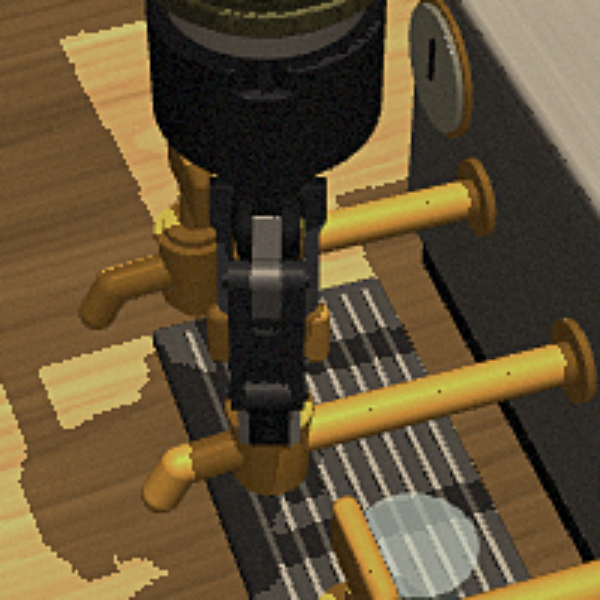

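The open fingers straddle the bar at about (265,330), centred over the barrel and clear of the neighbours. I'll close gently.

Call:
{"api": "servo_tool", "payload": {
  "deltas": [
    [[0,0,0],[0,0,0],0.3],
    [[0,0,0],[0,0,0],0.3],
    [[0,0,0],[0,0,0],0.3],
    [[0,0,0],[0,0,0],0.2],
    [[0,0,0],[0,0,0],0.15],
    [[0,0,0],[0,0,0],0.1],
    [[0,0,0],[0,0,0],0],
    [[0,0,0],[0,0,0],0]
  ],
  "squeeze": 20
}}

```text
time_s: 4.8
eef_pos: [547.9, 113.2, 172.9]
ee_rot: [-0.001, 0.833, 0.553, -0.001]
force: [-5.1, 2.7, 0.2]
grip_width: 0.12
grip_force: 19.5
```

```bash
python3 -c "
from h import *;st()"
```

```text
4.8 pos [547.9 113.2 172.9] yang -22.8 z [-0.003  0.001 -1.   ] to axis mm tool [ 0.1  0.9 -0. ] units [ 0.0005  0.0043 -0.    ] F [-5.1  2.7  0.2] T [ 0.34  0.83 -0.01] g 0.12047916834137581 19.49822723865509 q6 0.39
```

Call:
{"api": "servo_tool", "payload": {
  "deltas": [
    [[0,-0.005,0],[0,0,0],0],
    [[0,0,0],[0,0,0],0],
    [[0,0,0],[0,0,0],0]
  ],
  "squeeze": 80
}}

```text
time_s: 5.1
eef_pos: [547.7, 113.3, 173.0]
ee_rot: [-0.0, 0.833, 0.553, -0.0]
force: [-1.4, 1.6, -3.8]
grip_width: 0.105
grip_force: 80.3
```

Call:
{"api": "servo_tool", "payload": {
  "deltas": [
    [[0,0,0.003],[0,0,0.03],0],
    [[0,0,0.003],[0,0,0.03],0],
    [[0,0,0.003],[0,0,0.03],0],
    [[0,0,0.003],[0,0,0.03],0],
    [[0,0,0.003],[0,0,0.03],0],
    [[0,0,0.003],[0,0,0.03],0]
  ]
}}

```text
time_s: 5.7
eef_pos: [548.0, 113.2, 170.5]
ee_rot: [0.0, 0.903, 0.429, 0.0]
force: [-5.1, 0.6, 4.9]
grip_width: 0.108
grip_force: 81.5
```

```bash
python3 -c "
from h import *;st()"
```

```text
5.7 pos [548.  113.2 170.5] yang -39.1 z [ 0. -0. -1.] to axis mm tool [0.3 0.7 0. ] units [0.0016 0.0035 0.    ] F [-5.1  0.6  4.9] T [0.04 0.74 0.04] g 0.10848981828065123 81.50274753570557 q6 0.68
```

Call:
{"api": "servo_tool", "payload": {
  "deltas": [
    [[0,0,0.004],[0,0,0.033],0],
    [[0,0,0.004],[0,0,0.033],0],
    [[0,0,0.004],[0,0,0.033],0],
    [[0,0,0.004],[0,0,0.033],0],
    [[0,0,0.004],[0,0,0.033],0],
    [[0,0,0.004],[0,0,0.033],0],
    [[0,0,0.004],[0,0,0.033],0]
  ]
}}

```text
time_s: 6.4
eef_pos: [548.2, 113.0, 165.9]
ee_rot: [0.0, 0.966, 0.259, 0.001]
force: [-6.7, -1.0, 11.7]
grip_width: 0.104
grip_force: 82.6
```

```bash
python3 -c "
from h import *;st()"
```

```text
6.4 pos [548.2 113.  165.9] yang -59.9 z [ 0.002 -0.001 -1.   ] to axis mm tool [0.4 0.3 0. ] units [0.0022 0.0015 0.    ] F [-6.7 -1.  11.7] T [-0.11  1.2   0.05] g 0.10393096773545256 82.636159658432 q6 1.04
```

Call:
{"api": "servo_tool", "payload": {
  "deltas": [
    [[0,0,0.004],[0,0,0.033],0],
    [[0,0,0.004],[0,0,0.033],0],
    [[0,0,0.004],[0,0,0.033],0],
    [[0,0,0.004],[0,0,0.033],0],
    [[0,0,0.003],[0,0,0.033],0],
    [[0,0,0.002],[0,0,0.033],0]
  ]
}}

```text
time_s: 7.0
eef_pos: [548.4, 112.9, 163.5]
ee_rot: [0.001, 0.994, 0.107, 0.001]
force: [-11.4, -1.3, 26.2]
grip_width: 0.108
grip_force: 84.7
```

```bash
python3 -c "
from h import *;st()"
```

```text
7.0 pos [548.4 112.9 163.5] yang -77.7 z [ 0.003 -0.001 -1.   ] to axis mm tool [ 0.3 -0.   0. ] units [ 0.0017 -0.      0.    ] F [-11.4  -1.3  26.2] T [-0.41  2.26  0.04] g 0.10847445338550571 84.66941177845001 q6 1.35
```

Call:
{"api": "servo_tool", "payload": {
  "deltas": [
    [[0.004,0,0],[0,0,0.036],0],
    [[0.003,0,0],[0,0,0.036],0],
    [[0,0,0],[0,0,0.036],0],
    [[0,0,0],[0,0,0.036],0],
    [[0,0,0],[0,0,0.036],0],
    [[0,0,0],[0,0,0],0],
    [[0,0,0],[0,0,0],0]
  ]
}}

```text
time_s: 7.7
eef_pos: [548.6, 112.8, 163.4]
ee_rot: [0.001, 0.999, -0.034, -0.0]
force: [-18.3, -4.2, 27.8]
grip_width: 0.103
grip_force: 85.0
```

```bash
python3 -c "
from h import *;st()
import cv2
cv2.imwrite('pics/s3.png',cv2.resize(optics.capture('scene')[180:380,220:420],None,fx=3,fy=3))"
```

```text
7.7 pos [548.6 112.8 163.4] yang -93.8 z [-0.    -0.002 -1.   ] to axis mm tool [ 0.1 -0.2 -0. ] units [ 0.0007 -0.0012 -0.    ] F [-18.3  -4.2  27.8] T [-0.84  3.3  -0.11] g 0.10298365286420942 85.03533840179443 q6 1.63
```

View pics/s3.png

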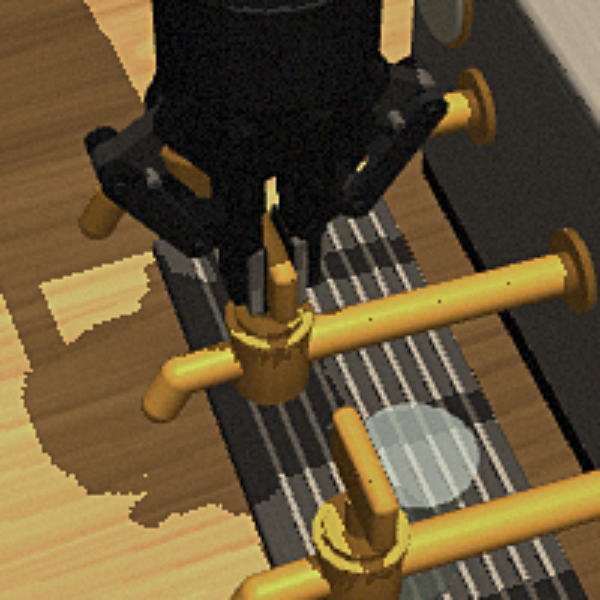

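The bar stands across the pipe, parallel to its neighbour, with its shoulder on the barrel at about (270,320). I'll relax the load, then release.

Call:
{"api": "servo_tool", "payload": {
  "deltas": [
    [[0.004,0,-0.005],[0,0,0],0],
    [[0.004,0,-0.005],[0,0,0],0],
    [[0,0,-0.005],[0,0,0],0],
    [[0,0,0],[0,0,0],0],
    [[0,0,0],[0,0,0],0]
  ]
}}

```text
time_s: 8.25
eef_pos: [548.6, 112.8, 163.6]
ee_rot: [0.001, 0.999, -0.033, -0.003]
force: [-17.9, -3.9, 12.0]
grip_width: 0.1
grip_force: 82.4
```

```bash
python3 -c "
from h import *;st()"
```

```text
8.25 pos [548.6 112.8 163.6] yang -93.8 z [-0.006 -0.002 -1.   ] to axis mm tool [ 0.1 -0.2 -0. ] units [ 0.0007 -0.001  -0.    ] F [-17.9  -3.9  12. ] T [-0.74  3.13 -0.02] g 0.1002286382850493 82.36767053604126 q6 1.63
```

Call:
{"api": "servo_tool", "payload": {
  "deltas": [
    [[-0.006,0,0],[0,0,0],0],
    [[-0.006,0,0],[0,0,0],0],
    [[-0.006,0,0],[0,0,0],0],
    [[0,0,0],[0,0,0],0],
    [[0,0,0],[0,0,0],0]
  ]
}}

```text
time_s: 8.75
eef_pos: [548.0, 112.8, 163.7]
ee_rot: [0.001, 0.999, -0.034, 0.001]
force: [-0.3, -4.9, 4.7]
grip_width: 0.105
grip_force: 81.5
```

```bash
python3 -c "
from h import *;st()"
```

```text
8.75 pos [548.  112.8 163.7] yang -93.9 z [ 0.002 -0.001 -1.   ] to axis mm tool [ 0.6 -0.2  0. ] units [ 0.0032 -0.0012  0.    ] F [-0.3 -4.9  4.7] T [-0.98  0.13  0.01] g 0.10544405118080039 81.46275758743286 q6 1.63
```

Call:
{"api": "servo_tool", "payload": {
  "deltas": [
    [[0,0,0],[0,0,0],0],
    [[0,0,0],[0,0,0],0.3],
    [[0,0,0],[0,0,0],0.6],
    [[0,0,0],[0,0,0],1],
    [[0,0,0],[0,0,0],1],
    [[0,0,0],[0,0,0],1],
    [[0,0,0],[0,0,0],1],
    [[0,0,0],[0,0,0],1]
  ],
  "squeeze": 20
}}

```text
time_s: 9.55
eef_pos: [547.3, 113.7, 162.9]
ee_rot: [-0.0, 0.999, -0.034, 0.0]
force: [-0.0, 0.5, 0.1]
grip_width: 1.0
grip_force: 0.0
```

Call:
{"api": "servo_tool", "payload": {
  "deltas": [
    [[0,0,-0.1],[0,0,0],1],
    [[0,0,-0.2],[0,0,0],1],
    [[0,0,-0.2],[0,0,0],1],
    [[0,0,-0.2],[0,0,0],1],
    [[-0.2,0,0],[0,0,0],1],
    [[-0.2,0,0],[0,0,0],1],
    [[-0.2,0,0],[0,0,0],1],
    [[-0.2,0,0],[0,0,0],1]
  ]
}}

```text
time_s: 10.35
eef_pos: [386.0, 124.5, 302.8]
ee_rot: [-0.0, 0.999, -0.034, 0.0]
force: [0.6, -0.6, 1.0]
grip_width: 1.001
grip_force: 0.0
```

Call:
{"api": "servo_tool", "payload": {
  "deltas": [
    [[-0.1,0,0],[0,0,0],1],
    [[0,0,0],[0,0,0],1]
  ]
}}

```text
time_s: 10.55
eef_pos: [366.1, 126.0, 303.6]
ee_rot: [-0.0, 0.999, -0.033, 0.001]
force: [-1.2, 0.9, -0.8]
grip_width: 0.999
grip_force: 0.0
```

```bash
python3 - <<'E'
from h import *;st()
import cv2
t=optics.capture('top');s=optics.capture('scene')
cv2.imwrite('pics/top4f.png',t);cv2.imwrite('pics/scene4f.png',s)
o=np.hstack([cv2.resize(t[130:350,295:395],None,fx=2.7,fy=2.7,interpolation=2)[:594],cv2.resize(s[180:400,240:400],None,fx=2.7,fy=2.7,interpolation=2)[:594]])
cv2.imwrite('pics/f4.png',o)
E
```

```text
10.55 pos [366.1 126.  303.6] yang -93.8 z [ 0.002  0.    -1.   ] to axis mm tool [183.1   0.9   0.3] units [0.9153 0.0044 0.0015] F [-1.2  0.9 -0.8] T [ 0.   -0.01 -0.  ] g 0.9990293538766034 0.0 q6 1.66
```

View pics/f4.png

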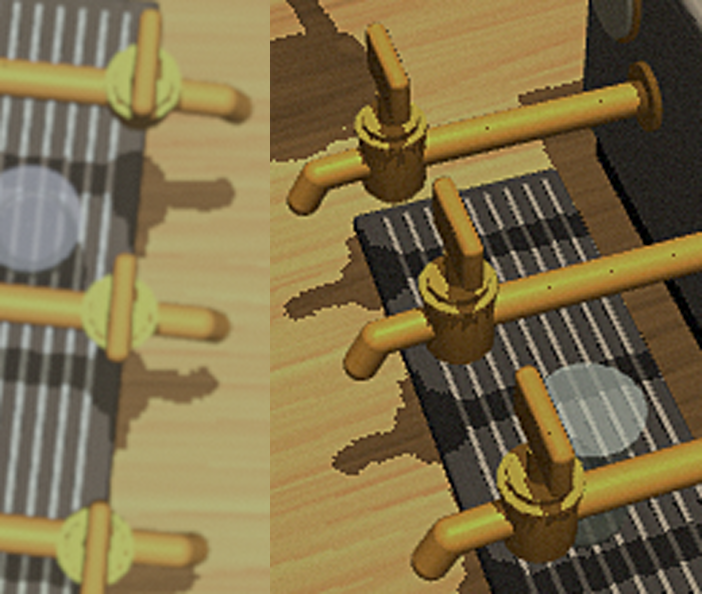

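In top the middle bar at (122,307) in the crop is parallel to its neighbours. In scene its height above the barrel fits between theirs, and it stays put with the gripper away.

```bash
python3 -c "
from rig import ctrl;print(ctrl.finish_job())"
```

```text
the job is handed in; nothing more can be done
None
```

I turned the middle tap's loose key clockwise about 71° while pressing it down; it met its stop, sits square across the pipe in line with its neighbours, held after release, and I handed the job in at about 10.7 s.

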